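# Snap the lid onto the low pan

## Task

Lay the loose clip-down lid on the low oblong pan that it fits, long side along long side, without forcing it, and let go. Then, with the fingers on top of the lid, press down first its left end and then its right end, until the lid snaps fully home there, and keep each end firmly pressed for half a second at about 2 kg (20 N) to be sure of it, never more than 5 kg. At the end the lid lies flush all round; do not disturb the other things on the worktop.

Things in the scene. Friction and masses are not known exactly. Their poses are not given: they have to be found in the camera images.
- lid: Loose grey plastic clip-down lid, 206 x 126 mm, 58 mm high, 0.3 kg, right way up. Origin: centre of the skirt's lower edge (1 mm above the worktop at the start); x along the long side, z up. Plate underside at z = 20, top at 24 mm (26 mm within 60 mm of the centre). The skirt, flared at its foot, goes outside the pan's rim with 1 to 2 mm play a side. May be turned end for end.
- lid_grip (a point): Centre of the lid's bridge handle, 50 mm above the lid's origin: a bar 90 mm long (lid x), 16 mm wide (lid y), 16 mm high, with free space under it between two posts at x = +-37 mm.
- lid_end_a (a point): Middle of the lid's +x end, underside of the plate, at lid (90, 0, 20) mm. A sprung clip under it meets the rim with this end 11 to 17 mm too high, sticks there, needs up to 20 N pressed on this end, and snaps under the rim. Fully home this point is at z = 65 mm in the pan's frame. Press on the top face, 4 mm above, some 10 to 15 mm inward.
- lid_end_b (a point): Middle of the lid's -x end, underside of the plate, at lid (-90, 0, 20) mm. A sprung clip under it meets the rim with this end 11 to 17 mm too high, sticks there, needs up to 20 N pressed on this end, and snaps under the rim. Fully home this point is at z = 65 mm in the pan's frame. Press on the top face, 4 mm above, some 10 to 15 mm inward.
- low_pan: Low oblong steel pan, 179 x 111 mm over the rim and 65 mm high, standing fast on the worktop: the one that the lid fits. Origin: centre of its underside; x along the long side, to the left as the robot sees it (within 15 degrees), z up. The rim is flat on top at z = 65 mm; its lip is 8 mm thick and stands out 14 mm beyond the walls.
- deep_pan: Bystander: deeper, nearly square steel pan, 165 x 179 mm over the rim, 100 mm high; too big for the lid. Origin: centre of its underside.
- order_bell: Bystander: round order bell, 86 mm wide, 68 mm high; origin under its centre.
- ramekin: Bystander: white round ramekin, 84 mm wide, 42 mm high; origin under its centre.

How it is judged:
On the way, in this order (a step that is already met when the one before it is completed fails the run):
1. the lid lies on the low pan (within 15 mm, 0.1 rad, no end over 30 mm too high), let go by the fingers, at least one end still over 5 mm too high (horizontal distance between lid and low_pan below 0.015 m and angle between the x axis of lid and the x axis of low_pan, either way round below 0.1 rad and contact force between the fingers and lid below 0.1 N and z of each of lid_end_a, lid_end_b in the frame of low_pan below 0.095 m and z of lid in the frame of low_pan above 0.04 m and z of any of lid_end_a, lid_end_b in the frame of low_pan above 0.07 m), for 0.1 s.
2. fingers over the pan's left (+x) end (50 mm or more from its centre) press the lid with over 10 N for 0.3 s while that end is home (within 2.5 mm of the rim) (x of the grasp point in the frame of low_pan above 0.05 m and contact force between the fingers and lid above 10 N and ((x of lid_end_a in the frame of low_pan above 0 m and z of lid_end_a in the frame of low_pan below 0.0675 m) or (x of lid_end_b in the frame of low_pan above 0 m and z of lid_end_b in the frame of low_pan below 0.0675 m))), for 0.3 s.
3. fingers over the pan's right (-x) end (50 mm or more from its centre) press the lid with over 10 N for 0.3 s while that end is home (within 2.5 mm of the rim) (x of the grasp point in the frame of low_pan below -0.05 m and contact force between the fingers and lid above 10 N and ((x of lid_end_a in the frame of low_pan below 0 m and z of lid_end_a in the frame of low_pan below 0.0675 m) or (x of lid_end_b in the frame of low_pan below 0 m and z of lid_end_b in the frame of low_pan below 0.0675 m))), for 0.3 s.
At the end, for the whole second after the job is handed in: The lid is on the low pan, within 6 mm of centred, within 0.08 rad of aligned with its long side and level within 0.03 rad, with both end points within 2.5 mm of the rim (z under 67.5 mm in the pan's frame), and at rest (z of each of lid_end_a, lid_end_b in the frame of low_pan below 0.0675 m and horizontal distance between lid and low_pan below 0.006 m and angle between the x axis of lid and the x axis of low_pan, either way round below 0.08 rad and angle between lid's own z axis and vertical below 0.03 rad and linear speed of lid below 0.02 m/s); the robot touches nothing.
It fails at once if the fingers press on the lid, other than gripping its handle, with more than 80 N, knocks included (contact force between the fingers and lid above 80 N and (horizontal distance between the grasp point and lid_grip above 0.045 m or z of the grasp point in the frame of lid_grip above 0.015 m)).
It fails at once if the deep pan, bell or ramekin is shifted by more than 40 mm (distance of any of deep_pan, order_bell, ramekin from where it was at the start of the episode above 0.04 m).
It also fails if it takes over 64 s, if anything falls off the work surface, if the arm or the gripper's body presses on something with over 40 N, if the wrist force passes 120 N, or if a joint passes its speed limit or range.

## Robot

A 6-joint arm with a two-finger parallel gripper is mounted at the origin on a cart in front of the work surface, level with it; the furniture and walls round the work are solid. World frame = base frame: x ahead of the robot, y to its left, z up, the work surface at z = 0. Lengths are in m, angles in rad, forces in N, time in s.
With the tool pointing down it reaches from about 0.3 to 0.875 m from the base axis. Payload 6.4 kg.
Tool frame: the origin (TCP) lies midway between the tips of the shut fingers; the grasp point (between the pads) lies 19 mm behind it; z points along the fingers, y is the line along which they close (so a half turn about z gives the same grasp; the last joint's range is limited). The gripper opens to 85 mm and grips with 20 to 120 N. Pads are 22 mm wide; open, the fingers measure 114 mm over their backs; the gripper's body (76 mm by 85 mm) begins 54 mm behind the grasp point. The pads swing forward as they close: fully open they stand 13 mm farther back than shut.
Start: joints at [-1.509, 0.181, 1.607, -0, 1.354, -0.206], TCP at [0.152, -0.555, 0.231] pointing down, gripper open.
Joint ranges: [-2.99, 2.99], [-0.89, 2.07], [0.3, 2.58], [-1.14, 4.28], [0, 2.63], [-3.12, 3.12]. Speed limits (rad/s): [2.57, 2.57, 3.01, 3.14, 3.14, 3.14].

## Interface

Orientations are given as a unit quaternion [w, x, y, z].
In Python, from bench import get_obs, camera, hand_in gives the robot as it stands.
- The arm moves only by the tool carry_out, never from a script. Its argument "plan" is a list that holds one entry, the list of rows, each a list of 7 numbers: the shift along the world's x, y, z in m, then the turn, a rotation vector about the world's x, y, z in rad, then the opening, from 0 (shut) to 1 (fully open). In form: [[[x, y, z, rx, ry, rz, hand], ...]]. A call has exactly 5 rows; each row is the pose to reach, as a shift and turn from the pose commanded when the call began; what a row does not reach only later rows make up. A row lasts 1/12 s, in which the tool goes at most 41.7 mm and 7.16 degrees, less where a joint would pass 70% of its speed; a pose out of reach is approached as far as the arm can. A call with a gripper value outside its range is refused whole. The fingers move at their own pace and stop on an object; the grip force is fixed at half the most. Time passes only in rows, so rows that repeat a pose let the fingers close, or fill a call up. It gives the time, the measured TCP pose, the force, the opening and the grip force at its end, in the units of the state.
- get_obs(): the state, without advancing time (a new reading comes with each control period).
- camera(name): name is "scene" or "top" or "wrist"; returns a dict with "pixels" (420x560x3 uint8, red, green, blue), "z_map" (420x560 float32, m along the optical axis (not along the pixel's ray), 0 where there is no reading), "camera_matrix" (3x3 intrinsics, pixels), "cam_to_world" (4x4, takes a point from camera to world coordinates). Camera axes: x right, y up, looking along -z (the intrinsics and any distortion apply to the point x, -y, -z); pixel columns grow to the right and rows downward; lengths in m; the calibration is good to about 2 mm. A picture is of the moment at which its call begins.
- hand_in(): hands the job in; it is judged then, once.
The state is a dict: "time_s": time; "q": joint angles; "dq": joint speeds; "joint_efforts": joint torques, N m; "eef_pos": TCP position; "eef_rot": TCP orientation; "wrist_force": force on the tool from outside, world axes, zero at the start; "torque": the same for the moment, N m; "opening": opening from 0.0 (shut) to 1.0 (fully open); "grasp_force": force on a finger pad.
Only numpy, scipy, OpenCV 4.12 (cv2) and the standard library are available. Lean on these libraries where they do the work, as an engineer would, in place of code of your own. Each camera call takes 0.05 s, during which the arm holds its last target. There are 200 camera calls.

## Working session

There is one attempt and no reset: what is moved stays moved. The work goes in short steps, Python scripts to look and compute and a tool call to move; the robot and the scene stay as the last step left them, time stands still between calls to the robot, and variables do not carry over. Pictures are saved under pics/ and viewed, at most 10 in all, crops included, and the job is handed in when it is done.

Besides the shell and the picture viewer there is one more tool, called as name([rows], argument=value, ...), one row to a line, values as JSON. carry_out: Moves the arm, as the interface text tells. Its arguments: {"type":"object","properties":{"plan":{"type":"array","items":{"type":"array","items":{"type":"array","items":{"type":"number"}}}}},"required":["plan"]}

```bash
mkdir -p pics; cat > h.py <<'E'
import numpy as np, cv2
from bench import get_obs, camera, hand_in
def pts(c):
    K=c["camera_matrix"];z=c["z_map"];v,u=np.mgrid[:z.shape[0],:z.shape[1]]
    P=np.stack([(u-K[0,2])/K[0,0]*z,-(v-K[1,2])/K[1,1]*z,-z,np.ones_like(z)],-1)
    W=(P@np.array(c["cam_to_world"]).T)[...,:3]; W[z==0]=np.nan; return W
E
python3 - <<'E'
from h import *
o=get_obs();print({k:np.round(v,3) for k,v in o.items()})
c=camera("top");cv2.imwrite("pics/top.png",c["pixels"][...,::-1]);np.savez("top.npz",**c)
W=pts(c);print(np.nanmin(W,(0,1)),np.nanmax(W,(0,1)),c["cam_to_world"])
E
```

```text
{'time_s': np.float64(0.0), 'q': array([-1.509,  0.182,  1.608, -0.   ,  1.354, -0.206]), 'dq': array([ 0.001,  0.002,  0.   ,  0.001,  0.   , -0.001]), 'joint_efforts': array([-0.0000e+00, -4.4487e+01, -3.5134e+01, -0.0000e+00,  9.0000e-03,
        0.0000e+00]), 'eef_pos': array([ 0.152, -0.554,  0.23 ]), 'eef_rot': array([-0.001,  0.991,  0.134,  0.   ]), 'wrist_force': array([-0.165, -0.497,  0.477]), 'torque': array([-0.001, -0.039, -0.014]), 'grasp_force': np.float64(0.0), 'opening': np.float64(1.005)}
[-0.64795781 -1.6714992  -0.93780819] [1.36001142 1.4354512  0.9922768 ] [[ 0.01828519  0.9963813  -0.08300574  0.2865771 ]
 [-0.99974386  0.01932781  0.01177458 -0.07329539]
 [ 0.01333629  0.08276918  0.99647951  1.77553726]
 [ 0.          0.          0.          1.        ]]
```

View pics/top.png

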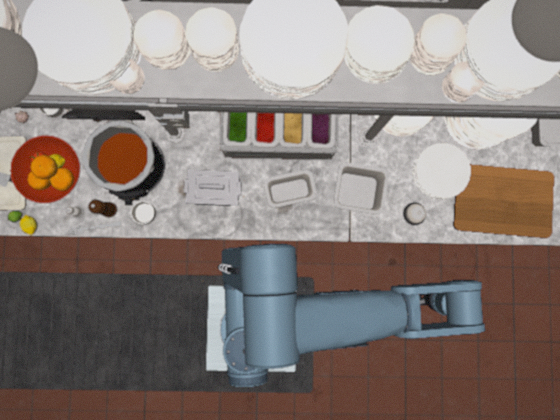

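The top view shows the lid at pixel (213,185), the low pan at (290,190), the deep pan at (358,188), the bell at (414,213) and the ramekin at (144,212). A shelf with plates stands behind them, above row 110.

```bash
python3 - <<'E'
from h import *
c=np.load("top.npz");W=pts(c)
for n,(u0,u1,v0,v1) in dict(lid=(182,245,160,212),low=(262,319,168,214),deep=(330,388,160,215),bell=(400,430,198,226),ram=(128,160,198,228)).items():
    w=W[v0:v1,u0:u1].reshape(-1,3)
    t=0.02 if n!="lid" else .012
    m=w[(w[:,2]>t)&(w[:,2]<.15)]
    r=cv2.minAreaRect((m[:,:2]*1000).astype(np.float32))
    print(n,np.round(r[0]),np.round(r[1]),round(r[2],1),np.percentile(m[:,2],[5,50,98]).round(3),np.nanmedian(w[:,2]))
for v in range(90,240,10): print(v,W[v,290].round(2))
s=camera("scene");cv2.imwrite("pics/scene.png",s["pixels"][...,::-1]);np.savez("scene.npz",**s);print(s["cam_to_world"])
E
```

```text
lid [518. 153.] [186. 217.] 0.6 [0.019 0.027 0.061] 0.02111892909454749
low [ 503. -128.] [111. 178.] 13.2 [0.029 0.063 0.074] 0.00463808846288305
deep [ 505. -376.] [180. 166.] 81.5 [0.033 0.097 0.107] 0.005618979844925542
bell [ 426. -588.] [68. 70.] 35.6 [0.025 0.042 0.07 ] 0.0059949721863985506
ram [416. 400.] [96. 86.] 5.5 [0.023 0.043 0.085] 0.006053043180463957
90 [ 0.67 -0.11  0.63]
100 [ 0.68 -0.11  0.54]
110 [ 0.66 -0.11  0.52]
120 [ 0.73 -0.12  0.13]
130 [ 0.7  -0.12  0.11]
140 [ 0.67 -0.12  0.11]
150 [ 0.63 -0.12  0.14]
160 [ 0.62 -0.13  0.  ]
170 [ 0.58 -0.13 -0.  ]
180 [ 0.54 -0.13  0.02]
190 [ 0.51 -0.13 -0.  ]
200 [ 0.47 -0.13  0.03]
210 [ 0.43 -0.13  0.  ]
220 [ 0.39 -0.13  0.01]
230 [ 0.36 -0.13 -0.  ]
[[-0.73388627  0.45227665 -0.50681039 -0.37557981]
 [-0.67924299 -0.48168099  0.55372591  0.79963506]
 [ 0.00631637  0.75061925  0.66070481  1.12440693]
 [ 0.          0.          0.          1.        ]]
```

View pics/scene.png

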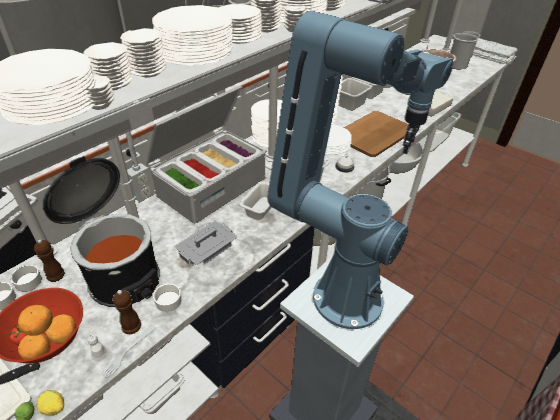

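The scene view shows the lid at about (207,242) with its bridge handle, and nothing standing between it and the low pan at (258,200). The lid is within about 1° of world y and the pan is turned 13°. Now I'll move above the lid.

carry_out([
  [[0.018, 0.035, 0.005, 0, 0, 0.065, 1], [0.036, 0.07, 0.01, 0, 0, 0.13, 1], [0.054, 0.105, 0.015, 0, 0, 0.195, 1], [0.072, 0.14, 0.02, 0, 0, 0.26, 1], [0.09, 0.175, 0.025, 0, 0, 0.325, 1]],
])

```text
time_s: 0.52
eef_pos: [0.2424, -0.3775, 0.2559]
eef_rot: [-0.001, 0.956, 0.293, 0.0]
wrist_force: [0.3, -0.7, 0.0]
opening: 1.002
grasp_force: 0.0
```

carry_out([
  [[0.018, 0.035, 0.005, 0, 0, 0.065, 1], [0.036, 0.07, 0.01, 0, 0, 0.13, 1], [0.054, 0.105, 0.015, 0, 0, 0.195, 1], [0.072, 0.14, 0.02, 0, 0, 0.26, 1], [0.09, 0.175, 0.025, 0, 0, 0.325, 1]],
])

```text
time_s: 0.93
eef_pos: [0.3324, -0.2026, 0.2814]
eef_rot: [0.0, 0.896, 0.444, 0.0]
wrist_force: [1.2, -0.1, 0.3]
opening: 1.004
grasp_force: 0.0
```

carry_out([
  [[0.018, 0.035, 0.005, 0, 0, 0.065, 1], [0.036, 0.07, 0.01, 0, 0, 0.13, 1], [0.054, 0.105, 0.015, 0, 0, 0.195, 1], [0.072, 0.14, 0.02, 0, 0, 0.26, 1], [0.09, 0.175, 0.025, 0, 0, 0.325, 1]],
])

```text
time_s: 1.35
eef_pos: [0.4224, -0.0274, 0.3065]
eef_rot: [0.0, 0.812, 0.584, 0.0]
wrist_force: [1.0, -1.9, 0.6]
opening: 1.002
grasp_force: 0.0
```

carry_out([
  [[0.018, 0.035, 0.0, 0, 0, 0.065, 1], [0.036, 0.07, 0.0, 0, 0, 0.13, 1], [0.054, 0.105, 0.0, 0, 0, 0.195, 1], [0.072, 0.14, 0.0, 0, 0, 0.26, 1], [0.09, 0.175, 0.0, 0, 0, 0.325, 1]],
])

```text
time_s: 1.77
eef_pos: [0.5124, 0.1477, 0.3059]
eef_rot: [-0.0, 0.707, 0.707, -0.0]
wrist_force: [0.1, -0.7, 0.8]
opening: 0.998
grasp_force: 0.0
```

```bash
python3 - <<'E'
from h import *
o=get_obs();print({k:np.round(v,3) for k,v in o.items()})
c=camera("wrist");cv2.imwrite("pics/w1.png",c["pixels"][...,::-1]);np.savez("w1.npz",**c);print(c["cam_to_world"].round(3))
E
```

```text
{'time_s': np.float64(1.767), 'q': array([ 0.058,  0.033,  1.619, -0.   ,  1.491,  0.057]), 'dq': array([ 0.808,  0.742, -0.749, -0.007,  0.001,  0.033]), 'joint_efforts': array([-1.6820e+00, -4.2252e+01, -3.2821e+01,  2.6400e-01,  1.5700e-01,
        4.2000e-02]), 'eef_pos': array([0.512, 0.148, 0.306]), 'eef_rot': array([-0.   ,  0.707,  0.707, -0.   ]), 'wrist_force': array([ 0.095, -0.698,  0.76 ]), 'torque': array([-0.038, -0.07 ,  0.034]), 'grasp_force': np.float64(0.0), 'opening': np.float64(0.998)}
[[ 1.    -0.001  0.     0.512]
 [ 0.001  0.96   0.281  0.219]
 [-0.001 -0.281  0.96   0.45 ]
 [ 0.     0.     0.     1.   ]]
```

View pics/w1.png

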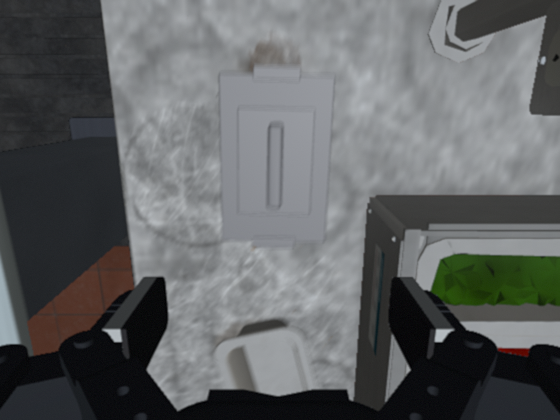

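The wrist view shows the lid's handle from (276,122) to (274,208) with the lid nearly straight in the picture. The low pan is at (265,370), partly hidden, and the food container is to the right of (370,200).

```bash
python3 - <<'E'
from h import *
c=np.load("w1.npz");W=pts(c)
def rect(n,m,lo,hi):
    k=m&(W[...,2]>lo)&(W[...,2]<hi)
    n_,L,S,C=cv2.connectedComponentsWithStats(k.astype(np.uint8)); i=1+S[1:,4].argmax()
    p=W[L==i]; r=cv2.minAreaRect((p[:,:2]*1000).astype(np.float32))
    print(n,S[i],np.round(r[0],1),np.round(r[1],1),round(r[2],1),np.percentile(p[:,2],[5,50,95]).round(4))
B=np.zeros(W.shape[:2],bool);B[50:250,205:345]=1
rect("handle",B,.045,.08);rect("lid",B,.018,.04)
B[:]=0;B[310:400,200:320]=1;rect("pan",B,.055,.08)
print(W[30:60,150:200,2].mean(),W[200:,180,2][0])
E
```

```text
handle [ 265  126   17   85 1269] [506.5 153.3] [88.8 16. ] 88.5 [0.0574 0.0602 0.0617]
lid [  218    68   116   182 17603] [506.5 152.9] [205.2 124.1] 88.5 [0.0255 0.0274 0.0296]
pan [ 212  329  102   62 2149] [492.4 -86.5] [110.6  93.3] 12.8 [0.0621 0.0664 0.0677]
nan 0.0018787842385951659
```

carry_out([
  [[0, -0.035, 0, 0, 0, 0, 1], [0, -0.07, 0, 0, 0, 0, 1], [0, -0.105, 0, 0, 0, 0, 1], [0, -0.14, 0, 0, 0, 0, 1], [0, -0.17, 0, 0, 0, 0, 1]],
])

```text
time_s: 2.23
eef_pos: [0.5117, -0.0263, 0.3058]
eef_rot: [-0.0, 0.708, 0.706, -0.0]
wrist_force: [1.6, 0.6, -0.8]
opening: 1.001
grasp_force: 0.0
```

carry_out([
  [[0, -0.035, 0, 0, 0, 0, 1], [0, -0.07, 0, 0, 0, 0, 1], [0, -0.1, 0, 0, 0, 0, 1], [0, -0.1, 0, 0, 0, 0, 1], [0, -0.1, 0, 0, 0, 0, 1]],
])

```text
time_s: 2.65
eef_pos: [0.5117, -0.1258, 0.3057]
eef_rot: [-0.001, 0.709, 0.705, -0.0]
wrist_force: [0.5, 0.3, -0.4]
opening: 1.003
grasp_force: 0.0
```

```bash
python3 - <<'E'
from h import *
o=get_obs();print({k:np.round(v,4) for k,v in o.items() if k in("eef_pos","eef_rot","wrist_force","time_s")})
c=camera("wrist");cv2.imwrite("pics/w2.png",c["pixels"][...,::-1]);np.savez("w2.npz",**c)
W=pts(c)
k=(W[...,2]>.055)&(W[...,2]<.08);k[:, :150]=0;k[:,370:]=0;k[260:]=0
n_,L,S,C=cv2.connectedComponentsWithStats(k.astype(np.uint8))
for i in range(1,n_):
    if S[i,4]<500: continue
    p=W[L==i]; r=cv2.minAreaRect((p[:,:2]*1000).astype(np.float32))
    print(S[i],np.round(r[0],1),np.round(r[1],1),round(r[2],1),np.percentile(p[:,2],[5,50,95]).round(4))
E
```

```text
{'time_s': np.float64(2.65), 'eef_pos': array([ 0.5117, -0.1258,  0.3057]), 'eef_rot': array([-7.000e-04,  7.093e-01,  7.049e-01, -1.000e-04]), 'wrist_force': array([ 0.517 ,  0.3343, -0.3862])}
[ 199   83  136  177 7740] [ 502.2 -128.8] [110.9 178.6] 13.1 [0.0588 0.0663 0.0678]
```

View pics/w2.png

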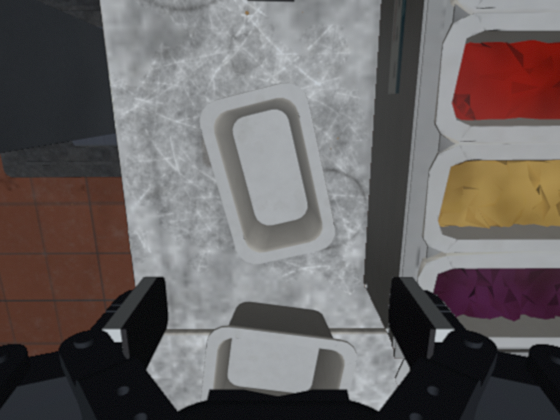

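The wrist view shows the whole low pan rim, from (205,100) to (330,240), centre about (268,172). It measures 111 x 179 mm at z 0.066, which matches the sizes given. Pan centre is (0.502, -0.129), turned 13.1°. Now I'll go back and grasp the handle at (0.5065, 0.153).

carry_out([
  [[-0.001, 0.035, -0.015, 0, 0, -0.005, 1], [-0.002, 0.07, -0.03, 0, 0, -0.01, 1], [-0.003, 0.105, -0.045, 0, 0, -0.015, 1], [-0.004, 0.14, -0.06, 0, 0, -0.02, 1], [-0.005, 0.175, -0.075, 0, 0, -0.02, 1]],
])

```text
time_s: 3.12
eef_pos: [0.5063, 0.0536, 0.2307]
eef_rot: [-0.0, 0.715, 0.699, 0.0]
wrist_force: [1.0, -0.6, 0.1]
opening: 0.997
grasp_force: 0.0
```

carry_out([
  [[0, 0.035, -0.015, 0, 0, 0, 1], [0, 0.07, -0.03, 0, 0, 0, 1], [0, 0.104, -0.045, 0, 0, 0, 1], [0, 0.104, -0.075, 0, 0, 0, 1], [0, 0.104, -0.105, 0, 0, 0, 1]],
])

```text
time_s: 3.53
eef_pos: [0.5068, 0.1585, 0.1263]
eef_rot: [0.001, 0.713, 0.701, 0.001]
wrist_force: [0.4, -0.2, -1.1]
opening: 0.999
grasp_force: 0.0
```

carry_out([
  [[0, 0, -0.02, 0, 0, 0, 1], [0, 0, -0.035, 0, 0, 0, 1], [0, 0, -0.045, 0, 0, 0, 1], [0, 0, -0.055, 0, 0, 0, 1], [0, 0, -0.055, 0, 0, 0, 1]],
])

```text
time_s: 3.95
eef_pos: [0.5057, 0.1551, 0.0697]
eef_rot: [-0.001, 0.715, 0.699, -0.001]
wrist_force: [-0.5, -0.1, -1.2]
opening: 0.998
grasp_force: 0.0
```

carry_out([
  [[0.001, -0.002, -0.01, 0, 0, 0, 1], [0.001, -0.002, -0.02, 0, 0, 0, 1], [0.001, -0.002, -0.03, 0, 0, 0, 1], [0.001, -0.002, -0.037, 0, 0, 0, 1], [0.001, -0.002, -0.037, 0, 0, 0, 1]],
])

```text
time_s: 4.37
eef_pos: [0.5068, 0.1522, 0.0324]
eef_rot: [-0.001, 0.715, 0.699, -0.001]
wrist_force: [-1.0, -0.1, -0.2]
opening: 1.001
grasp_force: 0.0
```

carry_out([
  [[0, 0, 0, 0, 0, 0, 0.5], [0, 0, 0, 0, 0, 0, 0], [0, 0, 0, 0, 0, 0, 0], [0, 0, 0, 0, 0, 0, 0], [0, 0, 0, 0, 0, 0, 0]],
])

```text
time_s: 4.78
eef_pos: [0.5085, 0.1525, 0.0347]
eef_rot: [0.0, 0.715, 0.699, 0.0]
wrist_force: [0.8, 1.0, 0.6]
opening: 0.3
grasp_force: 0.0
```

carry_out([
  [[0, 0, 0, 0, 0, 0, 0], [0, 0, 0, 0, 0, 0, 0], [0, 0, 0, 0, 0, 0, 0], [0, 0, 0, 0, 0, 0, 0], [0, 0, 0, 0, 0, 0, 0]],
])

```text
time_s: 5.2
eef_pos: [0.5086, 0.1525, 0.0347]
eef_rot: [0.0, 0.715, 0.699, 0.0]
wrist_force: [0.6, 0.2, 4.4]
opening: 0.173
grasp_force: 61.0
```

carry_out([
  [[0, 0, 0.01, 0, 0, 0, 0], [0, 0, 0.03, 0, 0, 0, 0], [0, 0, 0.055, 0, 0, 0, 0], [0, 0, 0.08, 0, 0, 0, 0], [0, 0, 0.1, 0, 0, 0, 0]],
])

```text
time_s: 5.62
eef_pos: [0.5077, 0.1525, 0.1357]
eef_rot: [-0.0, 0.715, 0.699, -0.0]
wrist_force: [0.2, 0.7, -3.5]
opening: 0.171
grasp_force: 60.1
```

carry_out([
  [[0, -0.015, 0.02, 0, 0, 0.04, 0], [0, -0.04, 0.03, 0, 0, 0.08, 0], [0, -0.07, 0.04, 0, 0, 0.12, 0], [-0.001, -0.1, 0.04, 0, 0, 0.16, 0], [-0.002, -0.13, 0.04, 0, 0, 0.2, 0]],
])

```text
time_s: 6.03
eef_pos: [0.5057, 0.0215, 0.175]
eef_rot: [0.0, 0.641, 0.768, 0.0]
wrist_force: [0.2, -0.3, -3.8]
opening: 0.174
grasp_force: 60.0
```

carry_out([
  [[0, -0.03, 0, 0, 0, 0.03, 0], [-0.001, -0.06, 0, 0, 0, 0.05, 0], [-0.001, -0.09, 0, 0, 0, 0.05, 0], [-0.002, -0.115, 0, 0, 0, 0.05, 0], [-0.002, -0.135, 0, 0, 0, 0.05, 0]],
])

```text
time_s: 6.45
eef_pos: [0.503, -0.1142, 0.174]
eef_rot: [-0.001, 0.623, 0.782, -0.0]
wrist_force: [0.2, 0.4, -3.4]
opening: 0.173
grasp_force: 60.0
```

```bash
python3 - <<'E'
from h import *
o=get_obs();print({k:np.round(v,4) for k,v in o.items() if k in("eef_pos","eef_rot","wrist_force","time_s","opening")})
c=camera("wrist");cv2.imwrite("pics/w3.png",c["pixels"][...,::-1]);np.savez("w3.npz",**c)
E
```

```text
{'time_s': np.float64(6.45), 'eef_pos': array([ 0.503 , -0.1142,  0.174 ]), 'eef_rot': array([-8.000e-04,  6.229e-01,  7.823e-01, -4.000e-04]), 'wrist_force': array([ 0.2229,  0.4151, -3.4012]), 'opening': np.float64(0.1725)}
```

View pics/w3.png

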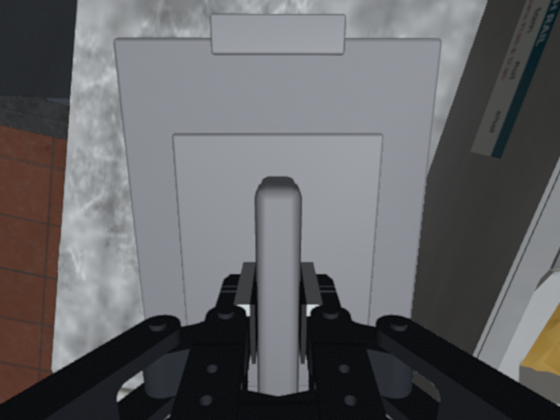

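The lid hangs straight in the grip, handle centred between the pads. Its far edge runs from (115,40) to (440,40) with the end tab at (278,35). I'll measure its pose in the hand.

```bash
python3 - <<'E'
from h import *
c=np.load("w3.npz");W=pts(c)
p=W[60:130:3,130:420:3].reshape(-1,3)
k=(p[:,2]>.15)&(p[:,2]<.18);p=p[k];print(len(p))
A=np.c_[p[:,:2]-p[:,:2].mean(0),np.ones(len(p))];s=np.linalg.lstsq(A,p[:,2],rcond=None)[0]
ax=np.array([-np.sin(np.radians(13.1)),np.cos(np.radians(13.1))])
print("plate slope along/across",s[:2]@ax,s[:2]@[ax[1],-ax[0]],s[2])
m=(W[...,2]>.15)&(W[...,2]<.18)
# side edges rows 60..125
def fit(P): 
    v=cv2.fitLine((P[:,:2]*1000).astype(np.float32),cv2.DIST_HUBER,0,.01,.01).ravel();return v
L=[];R=[]
for r in range(60,125,3):
    u=np.where(m[r])[0]; L.append(W[r,u[0]]);R.append(W[r,u[-1]])
L,R=map(np.array,(L,R))
for P in(L,R):
    v=fit(P);print("side",np.degrees(np.arctan2(v[1],v[0]))%180,v[2:])
F=[]
for u in list(range(130,205,4))+list(range(352,430,4)):
    r=np.where(m[:,u])[0][0];F.append(W[r,u])
F=np.array(F);v=fit(F);print("far",np.degrees(np.arctan2(v[1],v[0]))%180,v[2:])
pc=np.array([502.2,-128.8]);nx=np.array([ax[1],-ax[0]])
t=np.array([503.,-114.2])
f=lambda P:((P[:,:2]*1000-t)@nx,(P[:,:2]*1000-t)@ax)
print("L,R across rel TCP",np.median(f(L)[0]),np.median(f(R)[0]),"far along",np.median(f(F)[1]))
h=W[170:260,240:320].reshape(-1,3);h=h[(h[:,2]>.185)&(h[:,2]<.21)];a,b=f(h);print("handle",np.percentile(a,[1,99]),b.max(),np.median(h[:,2]))
E
```

```text
2319
plate slope along/across 0.00022683384848951448 -0.007850462806641676 0.1658615442967733
side 103.73655 [424.50513  -50.852722]
side 103.024704 [545.2715   -28.520266]
far 13.030657 [488.6644   -19.837158]
L,R across rel TCP -62.041578945297715 60.61272992745218 far along 95.17006658058058
handle [-8.43063444  7.13752746] 45.699950624152834 0.19924583060634013
```

carry_out([
  [[0, -0.008, 0, 0, 0, 0, 0], [0, -0.015, 0, 0, 0, 0, 0], [0, -0.015, -0.02, 0, 0, 0, 0], [0, -0.015, -0.04, 0, 0, 0, 0], [0, -0.015, -0.055, 0, 0, 0, 0]],
])

```text
time_s: 6.92
eef_pos: [0.5035, -0.1268, 0.1179]
eef_rot: [-0.001, 0.622, 0.783, -0.0]
wrist_force: [-0.6, 0.6, -2.8]
opening: 0.176
grasp_force: 60.0
```

carry_out([
  [[0, 0, 0, 0, 0, 0, 0], [0, 0, 0, 0, 0, 0, 0], [0, 0, 0, 0, 0, 0, 0], [0, 0, 0, 0, 0, 0, 0], [0, 0, 0, 0, 0, 0, 0]],
])

```text
time_s: 7.33
eef_pos: [0.505, -0.1277, 0.1206]
eef_rot: [0.001, 0.622, 0.783, 0.0]
wrist_force: [-0.2, -0.0, -3.3]
opening: 0.177
grasp_force: 60.0
```

carry_out([
  [[-0.002, -0.0015, -0.005, 0, 0, 0, 0], [-0.002, -0.0015, -0.01, 0, 0, 0, 0], [-0.002, -0.0015, -0.01, 0, 0, 0, 0], [-0.002, -0.0015, -0.01, 0, 0, 0, 0], [-0.002, -0.0015, -0.01, 0, 0, 0, 0]],
])

```text
time_s: 7.75
eef_pos: [0.5021, -0.129, 0.1091]
eef_rot: [-0.0, 0.623, 0.783, -0.0]
wrist_force: [-0.5, -0.0, -4.1]
opening: 0.173
grasp_force: 59.9
```

```bash
cat > m.py <<'E'
from h import *
o=get_obs();print(o["eef_pos"].round(4),o["eef_rot"].round(4))
c=camera("wrist");W=pts(c);np.savez("last.npz",**c);cv2.imwrite("pics/last.png",c["pixels"][...,::-1])
pz=np.nanmedian(W[80:120,200:350,2]);m=abs(W[...,2]-pz)<.01
fit=lambda P:cv2.fitLine((P[:,:2]*1000).astype(np.float32),cv2.DIST_HUBER,0,.01,.01).ravel()
an=np.radians(13.1);ax=np.array([-np.sin(an),np.cos(an)]);nx=np.array([ax[1],-ax[0]]);pc=np.array([502.2,-128.8])
L=[];R=[];F=[]
for r in range(60,125,3):
    u=np.where(m[r])[0];L.append(W[r,u[0]]);R.append(W[r,u[-1]])
for u in list(range(130,205,4))+list(range(352,430,4)): F.append(W[np.where(m[:,u])[0][0],u])
L,R,F=map(np.array,(L,R,F))
A=lambda P,d:np.median((P[:,:2]*1000-pc)@d)
d=lambda v:np.degrees(np.arctan2(v[1],v[0]))%180
h=W[150:290,230:330].reshape(-1,3);h=h[abs(h[:,2]-pz-.034)<.008]
print("plate z",pz,"angles",d(fit(L)),d(fit(R)),d(fit(F)),"across L R",A(L,nx),A(R,nx),"far",A(F,ax),"handle far",((h[:,:2]*1000-pc)@ax).max())
E
python3 m.py
```

```text
[ 0.5021 -0.129   0.1091] [-2.000e-04  6.225e-01  7.826e-01 -0.000e+00]
plate z 0.10101466294983956 angles 103.64698 103.98645 13.144525 across L R -62.164415402476266 60.26987993252342 far 94.99192257785404 handle far 45.52298567973435
```

carry_out([
  [[0.001, 0, -0.003, 0, 0, -0.005, 0], [0.001, 0, -0.006, 0, 0, -0.005, 0], [0.001, 0, -0.008, 0, 0, -0.005, 0], [0.001, 0, -0.01, 0, 0, -0.005, 0], [0.001, 0, -0.01, 0, 0, -0.005, 0]],
])

```text
time_s: 8.22
eef_pos: [0.5027, -0.1288, 0.0986]
eef_rot: [-0.001, 0.624, 0.781, -0.0]
wrist_force: [-0.1, 0.3, -3.3]
opening: 0.173
grasp_force: 60.0
```

carry_out([
  [[0, 0, -0.001, 0, 0, 0, 0], [0, 0, -0.002, 0, 0, 0, 0], [0, 0, -0.003, 0, 0, 0, 0], [0, 0, -0.004, 0, 0, 0, 0], [0, 0, -0.004, 0, 0, 0, 0]],
])

```text
time_s: 8.63
eef_pos: [0.503, -0.129, 0.0951]
eef_rot: [-0.0, 0.624, 0.781, -0.0]
wrist_force: [-0.7, -0.3, -3.0]
opening: 0.172
grasp_force: 60.0
```

carry_out([
  [[0, 0, -0.001, 0, 0, 0, 0], [0, 0, -0.002, 0, 0, 0, 0], [0, 0, -0.003, 0, 0, 0, 0], [0, 0, -0.003, 0, 0, 0, 0], [0, 0, -0.003, 0, 0, 0, 0]],
])

```text
time_s: 9.05
eef_pos: [0.5033, -0.1291, 0.0924]
eef_rot: [0.0, 0.624, 0.781, 0.0]
wrist_force: [-0.1, 0.1, -1.9]
opening: 0.176
grasp_force: 60.3
```

Contact is starting, since the force has dropped from 3.3 to 1.9 N. Another millimetre, then release.

carry_out([
  [[0, 0, -0.001, 0, 0, 0, 0], [0, 0, -0.001, 0, 0, 0, 0], [0, 0, -0.001, 0, 0, 0, 0], [0, 0, -0.001, 0, 0, 0, 0], [0, 0, -0.001, 0, 0, 0, 0]],
])

```text
time_s: 9.47
eef_pos: [0.5037, -0.1293, 0.092]
eef_rot: [0.001, 0.624, 0.781, 0.0]
wrist_force: [-2.3, 0.4, 5.8]
opening: 0.173
grasp_force: 61.1
```

carry_out([
  [[0, 0, 0, 0, 0, 0, 0.3], [0, 0, 0, 0, 0, 0, 0.5], [0, 0, 0, 0, 0, 0, 0.7], [0, 0, 0, 0, 0, 0, 0.7], [0, 0, 0, 0, 0, 0, 0.7]],
])

```text
time_s: 9.88
eef_pos: [0.5031, -0.129, 0.0911]
eef_rot: [-0.0, 0.624, 0.781, -0.0]
wrist_force: [0.3, 0.5, 0.4]
opening: 0.696
grasp_force: 0.0
```

carry_out([
  [[0, 0, 0.02, 0, 0, 0, 0.7], [0, 0, 0.05, 0, 0, 0, 0.7], [0, 0, 0.08, 0, 0, 0, 0.7], [0, 0, 0.11, 0, 0, 0, 0.7], [0, 0, 0.13, 0, 0, 0, 0.7]],
])

```text
time_s: 10.3
eef_pos: [0.504, -0.1294, 0.2243]
eef_rot: [0.002, 0.624, 0.781, 0.0]
wrist_force: [0.8, 0.6, -0.3]
opening: 0.7
grasp_force: 0.0
```

carry_out([
  [[0, 0, 0.03, 0, 0, 0, 0.3], [0, 0, 0.06, 0, 0, 0, 0], [0, 0, 0.07, 0, 0, 0, 0], [0, 0, 0.07, 0, 0, 0, 0], [0, 0, 0.07, 0, 0, 0, 0]],
])

```text
time_s: 10.72
eef_pos: [0.5031, -0.129, 0.2907]
eef_rot: [0.0, 0.624, 0.781, 0.0]
wrist_force: [-0.5, -0.3, -0.2]
opening: 0.009
grasp_force: 0.0
```

```bash
cat > p.py <<'E'
import sys
from h import *
o=get_obs();print(o["eef_pos"].round(4),o["eef_rot"].round(4),o["time_s"])
c=camera("wrist");W=pts(c);cv2.imwrite("pics/%s.png"%sys.argv[1],c["pixels"][...,::-1])
an=np.radians(13.1);ax=np.array([-np.sin(an),np.cos(an)]);nx=np.array([ax[1],-ax[0]]);pc=np.array([502.2,-128.8])
D=W[...,:2]*1000-pc;a=D@ax;b=D@nx;z=W[...,2]*1000
near=(abs(a)<130)&(abs(b)<80)
def rect(k,n):
    N,L,S,_=cv2.connectedComponentsWithStats(k.astype(np.uint8));i=1+S[1:,4].argmax();k=L==i
    r=cv2.minAreaRect(np.c_[b[k],a[k]].astype(np.float32));print(n,np.round(r[0],1),np.round(r[1],1),round(r[2],1),np.median(z[k]).round(1))
rect(near&(z>105),"handle");rect(near&(z>60)&(z<104),"plate")
for s in(1,-1):
    for t in(70,80,88):
        k=near&(abs(a*s-t)<5)&(abs(b)<45)&(z>50); print("end",s,t,np.nanmedian(z[k]) if k.any() else None,end=" ")
print()
E
python3 p.py w4
```

```text
[ 0.5031 -0.129   0.2907] [1.000e-04 6.244e-01 7.811e-01 0.000e+00] 10.7167
handle [0.4 2.6] [ 30.9 114.6] 89.3 360.6
plate [ 0.1 -0.1] [205.2 124.4] 89.6 84.8
end 1 70 84.20775356025442 end 1 80 84.1672984693167 end 1 88 84.44519812064325 end -1 70 84.04790369820037 end -1 80 84.00092328433456 end -1 88 84.05168767464002
```

View pics/w4.png

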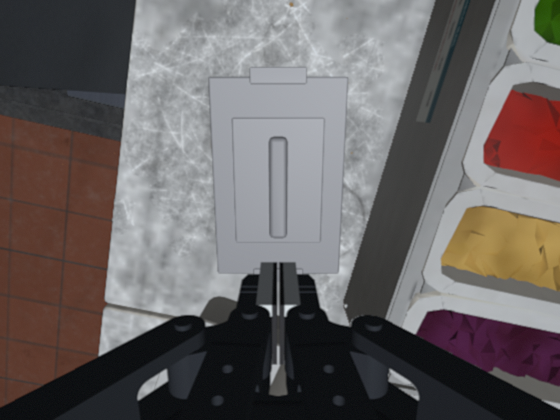

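The wrist view shows the lid lying on the pan at (278,175), square to it and centred within 1 mm. Both ends stand about 14 to 15 mm too high. Next I press the left end at (0.485, -0.054).

carry_out([
  [[-0.006, 0.025, -0.02, 0, 0, 0, 0], [-0.012, 0.05, -0.04, 0, 0, 0, 0], [-0.018, 0.075, -0.06, 0, 0, 0, 0], [-0.018, 0.075, -0.1, 0, 0, 0, 0], [-0.018, 0.075, -0.14, 0, 0, 0, 0]],
])

```text
time_s: 11.18
eef_pos: [0.4843, -0.0524, 0.149]
eef_rot: [-0.0, 0.624, 0.782, 0.0]
wrist_force: [0.6, -0.5, 0.0]
opening: 0.003
grasp_force: 0.0
```

carry_out([
  [[0, 0, -0.025, 0, 0, 0, 0], [0, 0, -0.045, 0, 0, 0, 0], [0, 0, -0.055, 0, 0, 0, 0], [0, 0, -0.055, 0, 0, 0, 0], [0, 0, -0.055, 0, 0, 0, 0]],
])

```text
time_s: 11.6
eef_pos: [0.4844, -0.0538, 0.0955]
eef_rot: [-0.001, 0.624, 0.781, -0.0]
wrist_force: [-0.3, 0.3, 0.1]
opening: 0.001
grasp_force: 0.0
```

carry_out([
  [[0, 0, -0.003, 0, 0, 0, 0], [0, 0, -0.006, 0, 0, 0, 0], [0, 0, -0.008, 0, 0, 0, 0], [0, 0, -0.01, 0, 0, 0, 0], [0, 0, -0.012, 0, 0, 0, 0]],
])

```text
time_s: 12.02
eef_pos: [0.4855, -0.0541, 0.0846]
eef_rot: [0.0, 0.624, 0.781, 0.0]
wrist_force: [-0.8, -1.1, -0.2]
opening: 0.0
grasp_force: 0.0
```

carry_out([
  [[0, 0, -0.001, 0, 0, 0, 0], [0, 0, -0.001, 0, 0, 0, 0], [0, 0, -0.001, 0, 0, 0, 0], [0, 0, -0.001, 0, 0, 0, 0], [0, 0, -0.001, 0, 0, 0, 0]],
])

```text
time_s: 12.43
eef_pos: [0.4853, -0.0541, 0.0834]
eef_rot: [0.0, 0.624, 0.781, 0.0]
wrist_force: [-0.5, 0.4, 0.1]
opening: -0.003
grasp_force: 0.0
```

carry_out([
  [[0, 0, -0.001, 0, 0, 0, 0], [0, 0, -0.001, 0, 0, 0, 0], [0, 0, -0.002, 0, 0, 0, 0], [0, 0, -0.002, 0, 0, 0, 0], [0, 0, -0.002, 0, 0, 0, 0]],
])

```text
time_s: 12.85
eef_pos: [0.4855, -0.0536, 0.0819]
eef_rot: [0.0, 0.624, 0.781, 0.0]
wrist_force: [-1.1, 2.3, 6.3]
opening: 0.001
grasp_force: 3.3
```

carry_out([
  [[0, 0, -0.001, 0, 0, 0, 0], [0, 0, -0.001, 0, 0, 0, 0], [0, 0, -0.001, 0, 0, 0, 0], [0, 0, -0.001, 0, 0, 0, 0], [0, 0, -0.001, 0, 0, 0, 0]],
])

```text
time_s: 13.27
eef_pos: [0.4856, -0.0532, 0.0813]
eef_rot: [-0.0, 0.624, 0.781, 0.001]
wrist_force: [-2.0, 5.0, 10.4]
opening: -0.001
grasp_force: 5.3
```

carry_out([
  [[0, 0, -0.001, 0, 0, 0, 0], [0, 0, -0.001, 0, 0, 0, 0], [0, 0, -0.002, 0, 0, 0, 0], [0, 0, -0.002, 0, 0, 0, 0], [0, 0, -0.002, 0, 0, 0, 0]],
])

```text
time_s: 13.68
eef_pos: [0.486, -0.0526, 0.0798]
eef_rot: [-0.0, 0.624, 0.781, 0.001]
wrist_force: [-2.3, 9.3, 15.6]
opening: 0.003
grasp_force: 7.8
```

carry_out([
  [[0, 0.001, 0, 0, 0, 0, 0], [0, 0.0015, -0.001, 0, 0, 0, 0], [0, 0.0015, -0.001, 0, 0, 0, 0], [0, 0.0015, -0.002, 0, 0, 0, 0], [0, 0.0015, -0.002, 0, 0, 0, 0]],
])

```text
time_s: 14.1
eef_pos: [0.4848, -0.0525, 0.0758]
eef_rot: [-0.0, 0.624, 0.781, -0.0]
wrist_force: [0.0, -0.3, -0.9]
opening: 0.0
grasp_force: 0.0
```

Snapped. I'll follow it down gently.

carry_out([
  [[0, 0, -0.001, 0, 0, 0, 0], [0, 0, -0.002, 0, 0, 0, 0], [0, 0, -0.003, 0, 0, 0, 0], [0, 0, -0.004, 0, 0, 0, 0], [0, 0, -0.004, 0, 0, 0, 0]],
])

```text
time_s: 14.52
eef_pos: [0.4849, -0.0525, 0.072]
eef_rot: [-0.0, 0.624, 0.781, -0.0]
wrist_force: [0.3, -0.2, -0.7]
opening: -0.001
grasp_force: 0.0
```

carry_out([
  [[0, 0, -0.001, 0, 0, 0, 0], [0, 0, -0.001, 0, 0, 0, 0], [0, 0, -0.002, 0, 0, 0, 0], [0, 0, -0.002, 0, 0, 0, 0], [0, 0, -0.002, 0, 0, 0, 0]],
])

```text
time_s: 14.93
eef_pos: [0.4853, -0.0526, 0.0705]
eef_rot: [0.0, 0.624, 0.781, 0.0]
wrist_force: [-0.8, 0.9, 3.5]
opening: 0.001
grasp_force: 1.6
```

carry_out([
  [[0, 0, -0.001, 0, 0, 0, 0], [0, 0, -0.001, 0, 0, 0, 0], [0, 0, -0.0015, 0, 0, 0, 0], [0, 0, -0.002, 0, 0, 0, 0], [0, 0, -0.002, 0, 0, 0, 0]],
])

```text
time_s: 15.35
eef_pos: [0.4855, -0.0526, 0.0701]
eef_rot: [0.0, 0.624, 0.781, -0.0]
wrist_force: [-7.2, 2.4, 20.1]
opening: -0.002
grasp_force: 10.3
```

carry_out([
  [[0, 0, 0, 0, 0, 0, 0], [0, 0, 0, 0, 0, 0, 0], [0, 0, 0, 0, 0, 0, 0], [0, 0, 0, 0, 0, 0, 0], [0, 0, 0, 0, 0, 0, 0]],
])

```text
time_s: 15.77
eef_pos: [0.4855, -0.0526, 0.0701]
eef_rot: [0.0, 0.624, 0.781, -0.0]
wrist_force: [-8.2, 2.1, 20.9]
opening: 0.002
grasp_force: 10.2
```

carry_out([
  [[0, 0, 0, 0, 0, 0, 0], [0, 0, 0, 0, 0, 0, 0], [0, 0, 0, 0, 0, 0, 0], [0, 0, 0, 0, 0, 0, 0], [0, 0, 0, 0, 0, 0, 0]],
])

```text
time_s: 16.18
eef_pos: [0.4855, -0.0526, 0.0702]
eef_rot: [0.0, 0.624, 0.781, -0.0]
wrist_force: [-7.4, 1.9, 20.1]
opening: -0.001
grasp_force: 10.2
```

carry_out([
  [[0, 0, 0.002, 0, 0, 0, 0], [0, 0, 0.006, 0, 0, 0, 0], [0, 0, 0.03, 0, 0, 0, 0], [0, 0, 0.07, 0, 0, 0, 0], [0, 0, 0.1, 0, 0, 0, 0]],
])

```text
time_s: 16.6
eef_pos: [0.4849, -0.0524, 0.1697]
eef_rot: [-0.0, 0.624, 0.781, -0.0]
wrist_force: [1.5, -0.2, 0.1]
opening: -0.001
grasp_force: 0.0
```

carry_out([
  [[0.002, -0.01, 0.04, 0, 0, 0, 0], [0.006, -0.025, 0.08, 0, 0, 0, 0], [0.014, -0.06, 0.1, 0, 0, 0, 0], [0.018, -0.076, 0.12, 0, 0, 0, 0], [0.018, -0.076, 0.12, 0, 0, 0, 0]],
])

```text
time_s: 17.02
eef_pos: [0.5057, -0.1325, 0.2933]
eef_rot: [0.005, 0.626, 0.78, 0.0]
wrist_force: [0.5, -1.1, 0.5]
opening: -0.003
grasp_force: 0.0
```

```bash
python3 p.py w5
```

```text
[ 0.5057 -0.1325  0.2933] [4.600e-03 6.255e-01 7.802e-01 4.000e-04] 17.0167
handle [ 1.6 -1.2] [ 31.7 115.2] 89.8 363.2
plate [1.5 3.4] [204.  124.3] 89.9 78.5
end 1 70 72.30155603904285 end 1 80 71.41227641010613 end 1 88 70.68578451546296 end -1 70 84.7429643917047 end -1 80 85.62033377192523 end -1 88 86.52797512831562
```

The left end is home at about 70.7 mm with the camera reading about 1.4 mm high, and the right end is still up. Now the right end at (0.519, -0.202).

carry_out([
  [[0.005, -0.025, -0.02, 0, 0, 0, 0], [0.01, -0.05, -0.04, 0, 0, 0, 0], [0.016, -0.074, -0.06, 0, 0, 0, 0], [0.016, -0.074, -0.1, 0, 0, 0, 0], [0.016, -0.074, -0.14, 0, 0, 0, 0]],
])

```text
time_s: 17.48
eef_pos: [0.5191, -0.2028, 0.1464]
eef_rot: [0.0, 0.625, 0.781, 0.0]
wrist_force: [0.0, -0.2, -0.7]
opening: -0.004
grasp_force: 0.0
```

carry_out([
  [[0, 0, -0.025, 0, 0, 0, 0], [0, 0, -0.04, 0, 0, 0, 0], [0, 0, -0.05, 0, 0, 0, 0], [0, 0, -0.05, 0, 0, 0, 0], [0, 0, -0.05, 0, 0, 0, 0]],
])

```text
time_s: 17.9
eef_pos: [0.5188, -0.2017, 0.0978]
eef_rot: [-0.001, 0.624, 0.781, -0.0]
wrist_force: [0.1, 0.0, -0.1]
opening: 0.001
grasp_force: 0.0
```

carry_out([
  [[0, 0, -0.003, 0, 0, 0, 0], [0, 0, -0.006, 0, 0, 0, 0], [0, 0, -0.008, 0, 0, 0, 0], [0, 0, -0.01, 0, 0, 0, 0], [0, 0, -0.012, 0, 0, 0, 0]],
])

```text
time_s: 18.32
eef_pos: [0.5194, -0.2026, 0.0866]
eef_rot: [0.0, 0.624, 0.781, 0.0]
wrist_force: [0.3, 0.2, 0.2]
opening: -0.0
grasp_force: 0.0
```

carry_out([
  [[0, 0, -0.001, 0, 0, 0, 0], [0, 0, -0.002, 0, 0, 0, 0], [0, 0, -0.002, 0, 0, 0, 0], [0, 0, -0.003, 0, 0, 0, 0], [0, 0, -0.003, 0, 0, 0, 0]],
])

```text
time_s: 18.73
eef_pos: [0.5195, -0.2029, 0.0836]
eef_rot: [0.001, 0.624, 0.781, -0.0]
wrist_force: [-0.1, -0.7, 0.8]
opening: -0.003
grasp_force: 0.5
```

carry_out([
  [[0, 0, -0.001, 0, 0, 0, 0], [0, 0, -0.001, 0, 0, 0, 0], [0, 0, -0.002, 0, 0, 0, 0], [0, 0, -0.002, 0, 0, 0, 0], [0, 0, -0.002, 0, 0, 0, 0]],
])

```text
time_s: 19.15
eef_pos: [0.5201, -0.2036, 0.0823]
eef_rot: [0.001, 0.624, 0.781, -0.0]
wrist_force: [0.5, -2.7, 5.4]
opening: 0.004
grasp_force: 2.6
```

carry_out([
  [[0, 0, -0.001, 0, 0, 0, 0], [0, 0, -0.001, 0, 0, 0, 0], [0, 0, -0.002, 0, 0, 0, 0], [0, 0, -0.002, 0, 0, 0, 0], [0, 0, -0.002, 0, 0, 0, 0]],
])

```text
time_s: 19.57
eef_pos: [0.5206, -0.2044, 0.081]
eef_rot: [0.002, 0.624, 0.781, -0.0]
wrist_force: [-0.3, -5.6, 8.6]
opening: -0.002
grasp_force: 3.9
```

carry_out([
  [[0, -0.001, -0.001, 0, 0, 0, 0], [0, -0.001, -0.001, 0, 0, 0, 0], [0, -0.001, -0.002, 0, 0, 0, 0], [0, -0.001, -0.002, 0, 0, 0, 0], [0, -0.001, -0.002, 0, 0, 0, 0]],
])

```text
time_s: 19.98
eef_pos: [0.5201, -0.2043, 0.0782]
eef_rot: [0.001, 0.624, 0.781, 0.0]
wrist_force: [0.9, -3.0, 5.9]
opening: 0.004
grasp_force: 2.5
```

carry_out([
  [[0, -0.001, 0, 0, 0, 0, 0], [0, -0.001, -0.001, 0, 0, 0, 0], [0, -0.001, -0.001, 0, 0, 0, 0], [0, -0.001, -0.001, 0, 0, 0, 0], [0, -0.001, -0.001, 0, 0, 0, 0]],
])

```text
time_s: 20.4
eef_pos: [0.5182, -0.2037, 0.0753]
eef_rot: [-0.001, 0.624, 0.781, -0.0]
wrist_force: [1.0, -0.4, -0.5]
opening: 0.003
grasp_force: 0.0
```

Snapped. Follow down.

carry_out([
  [[0, 0, -0.001, 0, 0, 0, 0], [0, 0, -0.002, 0, 0, 0, 0], [0, 0, -0.003, 0, 0, 0, 0], [0, 0, -0.004, 0, 0, 0, 0], [0, 0, -0.004, 0, 0, 0, 0]],
])

```text
time_s: 20.82
eef_pos: [0.519, -0.2044, 0.072]
eef_rot: [-0.0, 0.624, 0.781, -0.0]
wrist_force: [-0.7, 0.1, 0.1]
opening: 0.002
grasp_force: 0.0
```

carry_out([
  [[0, 0, -0.001, 0, 0, 0, 0], [0, 0, -0.001, 0, 0, 0, 0], [0, 0, -0.002, 0, 0, 0, 0], [0, 0, -0.002, 0, 0, 0, 0], [0, 0, -0.002, 0, 0, 0, 0]],
])

```text
time_s: 21.23
eef_pos: [0.5191, -0.2045, 0.0702]
eef_rot: [-0.0, 0.624, 0.781, -0.0]
wrist_force: [-0.4, 0.4, -0.2]
opening: 0.002
grasp_force: 0.0
```

carry_out([
  [[0, 0, -0.001, 0, 0, 0, 0], [0, 0, -0.001, 0, 0, 0, 0], [0, 0, -0.002, 0, 0, 0, 0], [0, 0, -0.002, 0, 0, 0, 0], [0, 0, -0.002, 0, 0, 0, 0]],
])

```text
time_s: 21.65
eef_pos: [0.5192, -0.2045, 0.0691]
eef_rot: [-0.0, 0.624, 0.781, -0.0]
wrist_force: [-2.2, 1.6, 7.3]
opening: -0.004
grasp_force: 3.4
```

carry_out([
  [[0, 0, -0.001, 0, 0, 0, 0], [0, 0, -0.001, 0, 0, 0, 0], [0, 0, -0.001, 0, 0, 0, 0], [0, 0, -0.001, 0, 0, 0, 0], [0, 0, -0.001, 0, 0, 0, 0]],
])

```text
time_s: 22.07
eef_pos: [0.5192, -0.2045, 0.069]
eef_rot: [-0.0, 0.624, 0.781, -0.0]
wrist_force: [-6.2, 2.9, 13.8]
opening: -0.0
grasp_force: 7.3
```

carry_out([
  [[0, 0, -0.001, 0, 0, 0, 0], [0, 0, -0.001, 0, 0, 0, 0], [0, 0, -0.001, 0, 0, 0, 0], [0, 0, -0.001, 0, 0, 0, 0], [0, 0, -0.001, 0, 0, 0, 0]],
])

```text
time_s: 22.48
eef_pos: [0.5193, -0.2045, 0.069]
eef_rot: [-0.0, 0.624, 0.781, -0.0]
wrist_force: [-8.3, 4.0, 22.9]
opening: 0.002
grasp_force: 11.3
```

carry_out([
  [[0, 0, 0, 0, 0, 0, 0], [0, 0, 0, 0, 0, 0, 0], [0, 0, 0, 0, 0, 0, 0], [0, 0, 0, 0, 0, 0, 0], [0, 0, 0, 0, 0, 0, 0]],
])

```text
time_s: 22.9
eef_pos: [0.5193, -0.2045, 0.069]
eef_rot: [-0.0, 0.624, 0.781, -0.0]
wrist_force: [-9.7, 4.4, 22.4]
opening: -0.001
grasp_force: 11.3
```

carry_out([
  [[0, 0, 0, 0, 0, 0, 0], [0, 0, 0, 0, 0, 0, 0], [0, 0, 0, 0, 0, 0, 0], [0, 0, 0, 0, 0, 0, 0], [0, 0, 0, 0, 0, 0, 0]],
])

```text
time_s: 23.32
eef_pos: [0.5193, -0.2045, 0.069]
eef_rot: [-0.0, 0.624, 0.781, -0.0]
wrist_force: [-9.9, 5.0, 22.0]
opening: 0.002
grasp_force: 11.3
```

carry_out([
  [[0, 0, 0.002, 0, 0, 0, 0], [0, 0, 0.006, 0, 0, 0, 0], [0, 0, 0.03, 0, 0, 0, 0], [0, 0, 0.07, 0, 0, 0, 0], [0, 0, 0.1, 0, 0, 0, 0]],
])

```text
time_s: 23.73
eef_pos: [0.519, -0.2044, 0.1678]
eef_rot: [-0.0, 0.624, 0.781, -0.0]
wrist_force: [2.1, -0.4, 0.6]
opening: 0.0
grasp_force: 0.0
```

carry_out([
  [[0, 0.01, 0.04, 0, 0, 0, 0], [-0.006, 0.03, 0.08, 0, 0, 0, 0], [-0.014, 0.055, 0.1, 0, 0, 0, 0], [-0.016, 0.075, 0.12, 0, 0, 0, 0], [-0.016, 0.075, 0.12, 0, 0, 0, 0]],
])

```text
time_s: 24.15
eef_pos: [0.5047, -0.1275, 0.2916]
eef_rot: [0.004, 0.623, 0.782, 0.001]
wrist_force: [1.1, -0.3, 0.1]
opening: 0.001
grasp_force: 0.0
```

carry_out([
  [[0, 0, 0, 0, 0, 0, 0], [0, 0, 0, 0, 0, 0, 0], [0, 0, 0, 0, 0, 0, 0], [0, 0, 0, 0, 0, 0, 0], [0, 0, 0, 0, 0, 0, 0]],
])

```text
time_s: 24.57
eef_pos: [0.5027, -0.13, 0.2849]
eef_rot: [-0.001, 0.625, 0.781, -0.0]
wrist_force: [0.3, 0.5, -0.3]
opening: -0.004
grasp_force: 0.0
```

```bash
python3 p.py w6
```

```text
[ 0.5027 -0.13    0.2849] [-1.200e-03  6.248e-01  7.808e-01 -3.000e-04] 24.5667
handle [-0.2  1.5] [ 31.  115.5] 89.8 354.8
plate [1.8 1.1] [199.8 124.4] 89.9 71.4
end 1 70 70.6045280077287 end 1 80 70.6950116191925 end 1 88 70.9476351450819 end -1 70 70.60236130500672 end -1 80 70.61218334725916 end -1 88 70.64127690600108
```

View pics/w6.png

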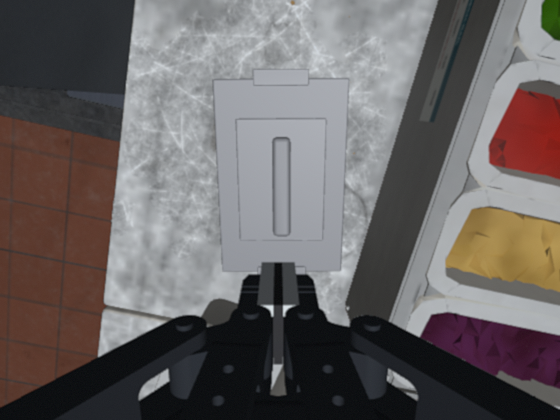

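The lid at (282,175) is level: both ends read 70.6 to 70.9 mm, which is home once the camera's roughly 1.4 mm bias is taken off. It is centred within about 2 mm and aligned, and the arm is clear, so I'm handing in.

```bash
python3 -c "
from bench import hand_in
print(hand_in())"
```

```text
the job is handed in; nothing more can be done
None
```

The lid is on the low pan with both ends snapped home, each held at about 20–22 N for over half a second; it measured flush and centred within about 2 mm, and the job is handed in (no verdict returned).

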